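Throw the hasp back and open the colour box

TASK

Two closed wooden colour boxes stand on the bench; open the one that is fastened with a hasp. Lift the hasp off its staple, swing it right over until it lies back on top of the lid, then raise the lid by its T-shaped pull until it stands upright and stays open, and let go.

Things in the scene. Friction and masses are not known exactly. Their poses are not given: they have to be found in the camera images.
- chest: The wooden box with the hasp, 161 mm deep, 244 wide, lid top 91 mm above the bench, on two runners, fixed to the bench. Origin under its middle, 20 mm above the bench; x points from the front to the back, y to the left, z up. The hasp hangs at the middle of the front; its wire staple stands out 26 mm from the front wall, at x -74 to -100, y 0, z 34 to 50 mm. The other box has no hasp.
- hasp_bar (a point): Centre of the level rolled bar at the free end of the steel hasp: 10 mm thick, 24 mm long along y; nothing of the hasp is wider. Starts 39 mm above the bench, 112 mm in front of the box's middle; pinch its ends from above, fingers closing along y, and it can turn between them. Start axes as the box's; they turn with the hasp. The hasp's pin (along y) is 28 mm along +x and 50 mm along +z from here.
- lid_knob (a point): Centre of the T-shaped steel pull on the lid's front edge near its right end: a level barrel 18 mm thick, 22 mm long along y, on a 9 mm stem; from the box's middle 102 mm to the front, 90 mm to the right, 86 mm above the bench when shut. Axes as the box's when shut; they turn with the lid. Hinge line (along y): 179 mm along +x, 4 mm along -z. Pinched by its ends it can turn in the grip.
- hasp (a joint): Angle of the hasp, rad: 0 hanging over the staple (start), 1.57 straight out to the front, 3.14 straight up, 4.05 lying back on the lid (its stop). It turns freely: let go beyond about 3.1 it drops back onto the lid, where the bar lies close over the lid, so let go before the fingertips meet the lid. On the staple it holds the lid down.
- chest_lid (a joint): Angle of the lid, rad: 0 shut (start), 1.57 upright, 1.83 leaning back at its stop. The lid weighs about 0.2 kg; its hinge is stiff and holds it where it is left, and it takes about 3 N upward at the pull to start it.

How it is judged:
On the way, in this order (a step that is already met when the one before it is completed fails the run):
1. the hasp is off its staple and swung right over onto the lid, the lid still down (value of joint hasp above 3.3 rad and value of joint chest_lid below 0.3 rad), for 0.2 s.
2. the lid is raised upright (value of joint chest_lid above 1.4 rad), for 0.2 s.
At the end, for the whole second after the job is handed in: The lid of the box with the hasp stands open by 80 degrees (1.4 rad) or more, at rest, with the hasp lying back over the lid (3.0 rad or more); before that the hasp was swung over to 3.3 rad or more while the lid was still down (under 0.3 rad) (value of joint chest_lid above 1.4 rad and value of joint hasp above 3 rad and velocity of joint chest_lid between -0.1 and 0.1 rad/s); the robot touches nothing.
It fails at once if the lid is forced up while the hasp is still on its staple (value of joint chest_lid above 0.15 rad and value of joint hasp below 0.7 rad).
It also fails if it takes over 54 s, if anything falls off the work surface, if the arm or the gripper's body presses on something with over 40 N, if the wrist force passes 120 N, or if a joint passes its speed limit or range.

ROBOT

A 6-joint arm with a two-finger parallel gripper is mounted at the origin on a cart in front of the work surface, level with it; the furniture and walls round the work are solid. World frame = base frame: x ahead of the robot, y to its left, z up, the work surface at z = 0. Lengths are in m, angles in rad, forces in N, time in s.
With the tool pointing down it reaches from about 0.4 to 0.825 m from the base axis. Payload 7 kg.
Tool frame: the origin (TCP) lies at the very end of the fingers, on their centre line; the grasp point (between the pads) lies 19 mm behind it; z points along the fingers, y is the direction in which the jaws open and shut (so a half turn about z gives the same grasp; the last joint's range is limited). The gripper opens to 88 mm and grips with 3 to 60 N. Pads are 19 mm wide; open, the fingers measure 130 mm over their backs; the gripper's body (78 mm by 193 mm) begins 47 mm behind the grasp point.
Start: joints at [-0.953, 0.359, 0.012, 0, -1.224, -0.288], TCP at [0.219, -0.639, 0.227] pointing down, gripper open.
Joint ranges: [-3.07, 3.07], [-1.43, 2.12], [-1.02, 1.25], [-3.03, 1.67], [-3.05, -0], [-3.03, 3.03]. Speed limits (rad/s): [2.39, 2.39, 3.01, 3.14, 3.14, 3.14].

INTERFACE

Orientations are given as [roll, pitch, yaw] about the fixed x, y, z axes, in that order (R = Rz(yaw) Ry(pitch) Rx(roll)).
In Python, from station import arm, eyes, job, outline_of gives the robot as it stands.
- The arm moves only by the tool apply_moves, never from a script. Its argument "moves" is a list of rows, each a list of 5 numbers: the opening, from -1 (shut) to 1 (fully open), then the shift along the tool's x, y, z in m, then the turn about the tool's z in rad. A call has 1 to 12 rows; each row shifts and turns the commanded pose from where the row before left it, along the tool's axes as they then stand; what a row does not reach is not made up. A row lasts 1/12 s, in which the tool goes at most 41.7 mm and 7.16 degrees, less where a joint would pass 70% of its speed; a pose out of reach is approached as far as the arm can. A call with a gripper value outside its range is refused whole. The fingers move at their own pace and stop on an object; "newtons" is the grip in N (left out, the last holds). Time passes only in rows, so rows that do not move let the fingers close. It gives the time, the measured TCP pose, the force and the opening at its end, in the units of the state.
- arm.get_state(): the state, without advancing time (a new reading comes with each control period).
- eyes.grab_frame(name): name is "scene" or "top" or "wrist"; returns a dict with "color" (420x560x3 uint8, red, green, blue), "z_map" (420x560 float32, m along the optical axis (not along the pixel's ray), 0 where there is no reading), "camera_matrix" (3x3 intrinsics, pixels), "extrinsics" (4x4, takes a point from camera to world coordinates). Camera axes: x right, y up, looking along -z (the intrinsics and any distortion apply to the point x, -y, -z); pixel columns grow to the right and rows downward; lengths in m; the calibration is good to about 2 mm. A picture is of the moment at which its call begins.
- job.job_done(): hands the job in, once; it reports no verdict.
Trained networks look in a picture, given as the dict that the camera call returned (one of the last four; its "shot" number tells which), for a name from the list of things; names that differ only in an ending like _2 or _b are one class to them, and where a whole thing is asked for, a point or a joint stands for the part that bears it (a point fixed in the world has none). Each returns a list of dicts, best first, with "score" (0 to 1); they miss things now and then, are a little off and sometimes report something else, mostly with a low value. They report only what shows in the picture. A call takes as long as a camera call.
- outline_of(label, picture): "region" (420x560 bool, what is visible of it) and "extent" ([left, top, right, bottom] in pixels, round what is visible of it).
The state is a dict: "t": time; "q": joint angles; "qd": joint speeds; "joint_efforts": joint torques, N m; "eef_pos": TCP position; "ee_rot": TCP orientation; "force": force on the tool from outside, world axes, zero at the start; "moment": the same for the moment, N m; "width": finger opening in m.
Only numpy, scipy, OpenCV 4.12 (cv2) and the standard library are available. Lean on these libraries where they do the work, as an engineer would, in place of code of your own. Each camera call takes 0.05 s, during which the arm holds its last target.

## Working session

There is one attempt and no reset: what is moved stays moved. The work goes in short steps, Python scripts to look and compute and a tool call to move; the robot and the scene stay as the last step left them, time stands still between calls to the robot, and variables do not carry over. Pictures are saved under pics/ and viewed, and the job is handed in when it is done.

Besides the shell and the picture viewer there is one more tool, called as name([rows], argument=value, ...), one row to a line, values as JSON. apply_moves: Moves the arm, as the interface text tells. Its arguments: {"type":"object","properties":{"moves":{"type":"array","items":{"type":"array","items":{"type":"number"}}},"newtons":{"type":"number"}},"required":["moves"]}

```bash
ls; mkdir -p pics
cat > h.py <<'E'
import numpy as np, cv2
from station import arm, eyes, job, outline_of
def pts(f):
    z=f["z_map"];K=f["camera_matrix"];T=f["extrinsics"]
    v,u=np.mgrid[0:z.shape[0],0:z.shape[1]]
    x=(u-K[0,2])/K[0,0]*z; y=(v-K[1,2])/K[1,1]*z
    P=np.stack([x,-y,-z,np.ones_like(z)],-1)@np.asarray(T).T
    P=P[...,:3]; P[z==0]=np.nan
    return P
def save(f,n,reg=None):
    im=f["color"][...,::-1].copy()
    if reg is not None: im[reg]=(im[reg]*0.5+np.array([0,0,127])).astype(np.uint8)
    cv2.imwrite(f"pics/{n}.png",im)
E
python3 - <<'E'
from h import *
s=arm.get_state()
for k in s: print(k,np.round(s[k],3))
for n in ["scene","top"]:
    f=eyes.grab_frame(n); save(f,n+"0"); P=pts(f)
    np.save(n+"0.npy",P)
    for l in ["chest","hasp_bar","lid_knob","hasp"]:
        for r in outline_of(l,f):
            print(n,l,round(r["score"],2),r["extent"],np.round(np.nanmedian(P[r["region"]],0),3))
E
```

```text
pics
t 0.0
q [-0.953  0.359  0.011 -0.    -1.224 -0.288]
qd [ 0.     0.001 -0.    -0.001  0.    -0.001]
joint_efforts [-1.0000e-03 -5.8272e+01  2.9305e+01  6.9980e+00  7.0000e-03 -0.0000e+00]
eef_pos [ 0.218 -0.638  0.226]
ee_rot [ 3.14  -0.    -2.812]
force [-0.221  1.817 -0.09 ]
moment [-0.03  -0.043 -0.013]
width 0.088
scene chest 0.95 [255.9, 169.5, 374.2, 291.6] [ 0.504 -0.319  0.091]
scene hasp_bar 0.76 [256.7, 204.5, 275.9, 236.7] [ 0.504 -0.216  0.045]
scene lid_knob 0.69 [251.7, 168.9, 370.5, 268.2] [ 0.527 -0.307  0.092]
scene hasp 0.69 [255.7, 216.8, 275.2, 235.9] [ 0.504 -0.213  0.044]
top chest 0.88 [230.7, 109.6, 370.8, 268.8] [ 0.549 -0.298  0.092]
top hasp_bar 0.63 [240.6, 211.7, 258.0, 231.7] [ 0.505 -0.213  0.045]
top lid_knob 0.59 [225.8, 110.4, 369.3, 271.1] [ 0.548 -0.298  0.092]
```

View pics/scene0.png

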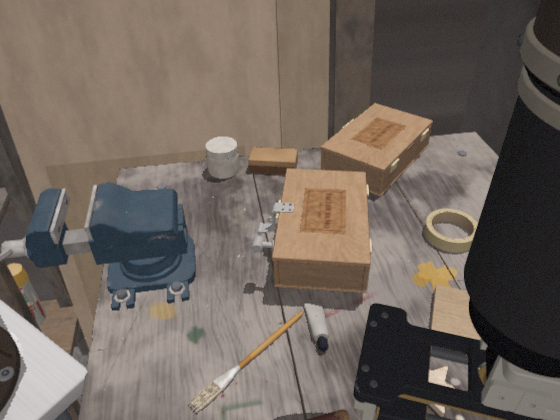

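View pics/top0.png

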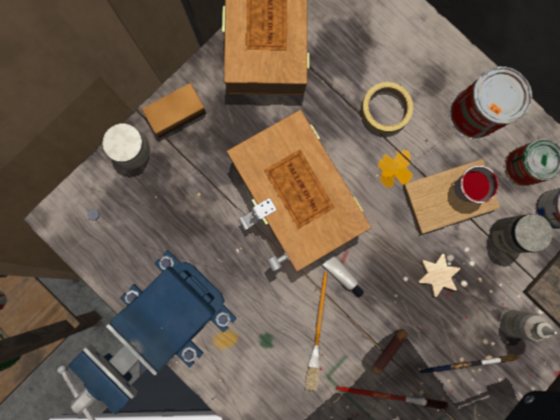

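Run:
```python
from h import *
f=eyes.grab_frame("top"); P=pts(f)
np.save("top1.npy",P)
print(P[220,250],P[263,277],P[209,264])
r=[o for o in outline_of("chest",f)][0]["region"]
m=(abs(P[...,2]-0.091)<0.005)
n,lab,st,c=cv2.connectedComponentsWithStats(m.astype(np.uint8))
l=lab[190,285]; m=lab==l
m=cv2.morphologyEx(m.astype(np.uint8),cv2.MORPH_OPEN,np.ones((9,9)))>0
Q=P[m]; rc=cv2.minAreaRect((Q[:,:2]*1000).astype(np.float32)); print(rc, cv2.boxPoints(rc), np.median(Q[:,2]))
T=f["extrinsics"];print(np.round(T,3),f["camera_matrix"])
# hasp/knob points in region
for (v0,v1,u0,u1) in [(195,235,235,278),(245,275,262,300)]:
    S=P[v0:v1,u0:u1].reshape(-1,3); print()
    np.set_printoptions(linewidth=200)
im=cv2.resize(f["color"][105:285,215:385,::-1],None,fx=3.3,fy=3.3,interpolation=cv2.INTER_CUBIC);cv2.imwrite("pics/topz.png",im)
```

```text
[ 0.50526733 -0.21464584  0.04614015] [ 0.42714474 -0.26118899  0.09338694] [ 0.52049035 -0.24002397  0.09328855]
((555.2401733398438, -300.94598388671875), (244.25234985351562, 157.19418334960938), 29.399002075195312) [[ 410.25873 -292.42078]
 [ 487.42352 -429.3719 ]
 [ 700.2216  -309.4712 ]
 [ 623.0568  -172.52008]] 0.09212440406409106
[[-0.014  0.995 -0.095  0.437]
 [-1.    -0.011  0.029 -0.233]
 [ 0.027  0.095  0.995  0.941]
 [ 0.     0.     0.     1.   ]] [[491.41693703   0.         274.02699042]
 [  0.         491.41693703 210.32707118]
 [  0.           0.           1.        ]]
```

View pics/topz.png

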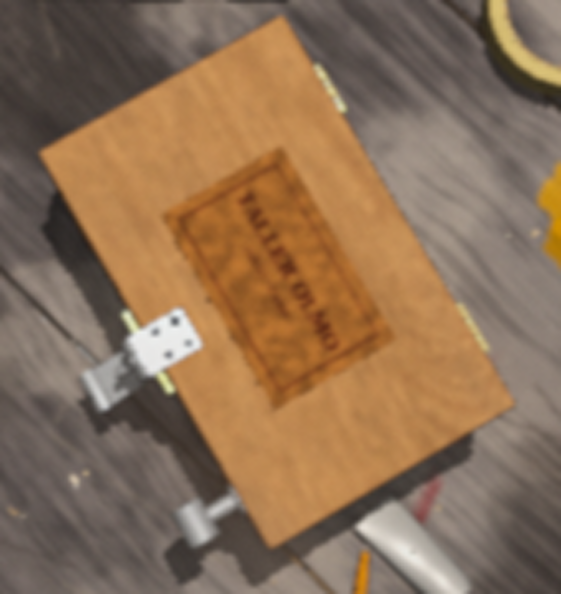

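```bash
cat >> h.py <<'E'
A=np.deg2rad(29.4); C=np.array([0.5552,-0.3009])
yb=np.array([np.cos(A),np.sin(A)]); xb=np.array([yb[1],-yb[0]])
def box(P,C=C):
    d=P[...,:2]-C
    return np.stack([d@xb,d@yb,P[...,2]],-1)*1000
E
python3 - <<'E'
from h import *
P=np.load("top1.npy"); B=box(P)
v=P[...,2]
m=(B[...,2]>86)&(B[...,2]<97)&(abs(B[...,0])<110)&(abs(B[...,1])<140)
Q=B[m]
# edges: 
core=Q[abs(Q[:,1])<100]
for y in range(-110,120,20):
    s=Q[abs(Q[:,1]-y)<6]; print(y,s[:,0].min().round(1),s[:,0].max().round(1),np.median(s[:,2]).round(1))
for x in range(-70,80,20):
    s=Q[abs(Q[:,0]-x)<6]; print(x,s[:,1].min().round(1),s[:,1].max().round(1))
k=(B[...,0]<-88)&(B[...,0]>-120)&(abs(B[...,1]+90)<30)&(B[...,2]>70); s=B[k]; print("knob",len(s),s.min(0),s.max(0),np.median(s,0))
k=(B[...,0]<-95)&(B[...,0]>-130)&(abs(B[...,1])<30)&(B[...,2]>25); s=B[k]; print("bar",len(s),s.min(0),s.max(0),np.median(s,0)); print(np.round(s[np.argsort(s[:,0])][::3]))
E
```

```text
-110 -75.5 76.3 92.0
-90 -109.7 79.8 92.0
-70 -75.6 79.6 91.9
-50 -75.6 76.4 92.3
-30 -79.9 76.0 92.3
-10 -88.2 75.4 92.5
10 -88.2 76.1 92.6
30 -75.7 76.2 92.4
50 -75.5 75.8 92.3
70 -75.7 79.2 91.9
90 -75.6 78.1 91.9
110 -75.5 76.6 91.9
-70 -121.8 121.7
-50 -122.0 121.8
-30 -121.9 122.0
-10 -122.0 122.0
10 -122.0 122.1
30 -122.1 121.8
50 -121.9 121.8
70 -122.0 122.7
knob 150 [-110.59362773 -100.83808688   85.51781548] [-88.09209478 -79.18193474  99.00368549] [-100.7678113   -90.00978162   94.14155041]
bar 149 [-116.56120943  -12.33907914   39.37594491] [-95.06271303  11.37581888  71.9859902 ] [-106.16686976   -0.94504426   44.23386316]
[[-117.    3.   41.]
 [-116.   -4.   43.]
 [-116.  -11.   42.]
 [-115.    8.   42.]
 [-115.   -9.   43.]
 [-115.   10.   45.]
 [-114.    3.   43.]
 [-114.   -3.   42.]
 [-113.  -10.   44.]
 [-113.    9.   45.]
 [-113.    2.   46.]
 [-112.   -4.   44.]
 [-112.  -11.   44.]
 [-111.    8.   45.]
 [-111.   -9.   46.]
 [-110.   10.   44.]
 [-110.    3.   46.]
 [-110.   11.   45.]
 [-109.    5.   43.]
 [-109.   -2.   44.]
 [-108.    6.   45.]
 [-108.   -0.   42.]
 [-107.   -7.   42.]
 [-107.    1.   44.]
 [-106.   -5.   43.]
 [-106.    2.   47.]
 [-105.   -4.   42.]
 [-105.    4.   42.]
 [-105.   -2.   45.]
 [-104.    6.   40.]
 [-104.   -1.   44.]
 [-103.    7.   46.]
 [-103.  -10.   46.]
 [-102.    9.   44.]
 [-102.   -8.   42.]
 [-101.   11.   42.]
 [-101.    4.   45.]
 [-101.   -3.   45.]
 [-100.    6.   45.]
 [-100.   -1.   46.]
 [ -99.   -1.   65.]
 [ -99.  -10.   47.]
 [ -98.   -6.   43.]
 [ -98.   -8.   43.]
 [ -97.   -5.   45.]
 [ -97.  -11.   47.]
 [ -97.    8.   44.]
 [ -96.    5.   47.]
 [ -96.   -5.   42.]
 [ -95.   -8.   49.]]
```

apply_moves([
  [1,0,0,-0.02,-0.12],
  [1,0,0,-0.02,-0.12],
  [1,0,0,0,-0.12],
  [1,0,0,0,-0.12],
  [1,0,0,0,-0.12],
  [1,0,0,0,-0.12],
  [1,0,0,0,-0.12],
  [1,0,0,0,-0.12],
  [1,0,0,0,-0.12],
  [1,0,0,0,-0.12],
  [1,0,0,0,-0.12],
  [1,0,0,0,-0.12],
])

```text
t: 1.6
eef_pos: [0.2186, -0.6386, 0.2666]
ee_rot: [-3.142, -0.0, -1.366]
force: [0.1, -0.7, -0.0]
width: 0.0876
```

apply_moves([
  [1,0,0,0,-0.12],
  [1,0,0,0,-0.12],
  [1,0,0,0,-0.068],
  [1,-0.018,-0.035,0,0],
  [1,-0.018,-0.035,0,0],
  [1,-0.018,-0.035,0,0],
  [1,-0.018,-0.035,0,0],
  [1,-0.018,-0.035,0,0],
  [1,-0.018,-0.035,0,0],
  [1,-0.018,-0.035,0,0],
  [1,-0.018,-0.035,0,0],
  [1,-0.018,-0.035,0,0],
])

```text
t: 2.6
eef_pos: [0.416, -0.3423, 0.267]
ee_rot: [-3.141, -0.001, -1.064]
force: [0.8, -0.0, 0.2]
width: 0.0874
```

```bash
cat >> h.py <<'E'
def rel(p=None):
    s=arm.get_state(); q=np.array(s["eef_pos"]); b=box(q); return np.round(b,1), np.round(s["ee_rot"],3), np.round(s["force"],1), s["width"], s["t"]
E
python3 -c "
from h import *
print(rel())"
```

```text
(array([ -32.3, -141.6,  267. ]), array([-3.141e+00, -1.000e-03, -1.064e+00]), array([ 0.8, -0. ,  0.2]), 0.08741264779780206, 2.6)
```

apply_moves([
  [1,-0.016,-0.0283,0,0.0],
  [1,-0.016,-0.0283,0,-0.006],
  [1,-0.016,-0.0283,0,0],
  [1,-0.016,-0.0283,0,0],
  [1,-0.016,-0.0283,0,0],
  [1,0,0,0.03,0],
  [1,0,0,0.03,0],
  [1,0,0,0.03,0],
  [1,0,0,0.03,0],
  [1,0,0,0,0],
])

```text
t: 3.43
eef_pos: [0.496, -0.2042, 0.1412]
ee_rot: [3.135, 0.006, -1.059]
force: [-1.1, 0.3, -1.1]
width: 0.0877
```

```bash
python3 -c "
from h import *
print(rel())
f=eyes.grab_frame('wrist'); save(f,'w1'); P=pts(f); B=box(P)
k=(B[...,0]<-95)&(B[...,0]>-130)&(abs(B[...,1])<30)&(B[...,2]>25)&(B[...,2]<60); s=B[k]
if len(s): print(len(s),s.min(0),s.max(0),np.median(s,0))
for r in outline_of('hasp_bar',f): print(r['score'],r['extent'],np.nanmedian(B[r['region']],0))
f=eyes.grab_frame('top'); save(f,'t1')
"
```

```text
(array([-113.3,   -4.1,  141.2]), array([ 3.135,  0.006, -1.059]), array([-1.1,  0.3, -1.1]), 0.08774020702394278, 3.4333)
357 [-116.84621074   -9.99054482   39.26629982] [-102.25867204   13.08982184   46.05992573] [-109.90268779    1.08477822   43.79612728]
0.85 [260.5, 190.7, 290.0, 211.7] [-108.63860677    1.95145057   44.08055451]
```

View pics/w1.png

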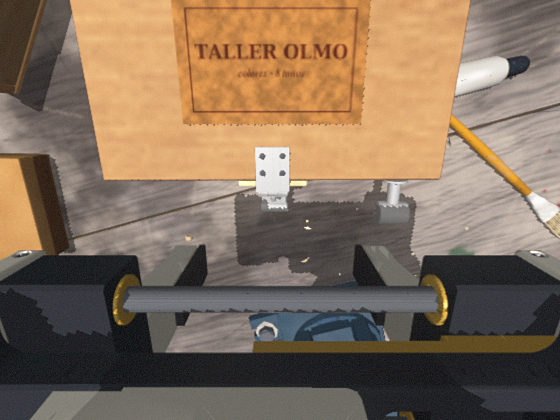

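View pics/t1.png

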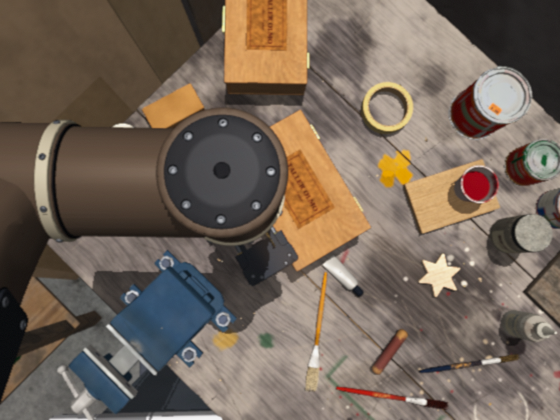

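```bash
python3 -c "
from h import *
print(rel())
f=eyes.grab_frame('wrist'); print(f['extrinsics'][:3,3], box(f['extrinsics'][:3,3]),f['extrinsics']); P=pts(f)
d=f['z_map']; print(d[230:420:20,0:560:40].round(3))
f=eyes.grab_frame('scene'); save(f,'s1')
"
```

```text
(array([-110. ,   -0.8,  148.1]), array([-3.141e+00, -1.000e-03, -1.057e+00]), array([0.7, 0.2, 0.9]), 0.08755309213552756, 3.5833)
[ 0.54142128 -0.27734883  0.30705916] [-27.28213094  -0.44284993 307.05916028] [[-8.71150311e-01  4.68168561e-01  1.48038284e-01  5.41421283e-01]
 [-4.91015449e-01 -8.30009671e-01 -2.64552027e-01 -2.77348827e-01]
 [-9.81734160e-04 -3.03153666e-01  9.52941179e-01  3.07059160e-01]
 [ 0.00000000e+00  0.00000000e+00  0.00000000e+00  1.00000000e+00]]
[[0.292 0.293 0.331 0.33  0.329 0.33  0.329 0.33  0.329 0.33  0.328 0.33
  0.33  0.328]
 [0.3   0.099 0.337 0.337 0.337 0.164 0.337 0.337 0.336 0.165 0.338 0.338
  0.337 0.099]
 [0.085 0.087 0.086 0.088 0.141 0.162 0.    0.343 0.344 0.16  0.142 0.087
  0.087 0.087]
 [0.079 0.078 0.079 0.086 0.088 0.089 0.09  0.089 0.089 0.089 0.089 0.086
  0.079 0.079]
 [0.082 0.081 0.08  0.086 0.088 0.087 0.089 0.089 0.089 0.088 0.089 0.085
  0.08  0.082]
 [0.084 0.082 0.084 0.088 0.117 0.371 0.37  0.35  0.299 0.283 0.116 0.088
  0.082 0.084]
 [0.071 0.085 0.084 0.087 0.118 0.38  0.38  0.078 0.078 0.078 0.078 0.079
  0.078 0.078]
 [0.07  0.069 0.069 0.    0.069 0.069 0.069 0.068 0.069 0.069 0.07  0.069
  0.069 0.07 ]
 [0.065 0.064 0.064 0.065 0.063 0.065 0.063 0.064 0.063 0.065 0.065 0.064
  0.065 0.065]
 [0.066 0.061 0.061 0.061 0.061 0.06  0.058 0.061 0.059 0.058 0.066 0.066
  0.067 0.066]]
```

View pics/s1.png

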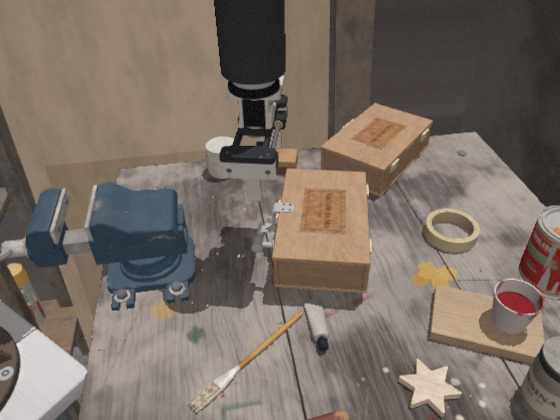

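apply_moves([
  [1,-0.002,0,0.025,0],
  [1,0,0,0.025,0],
  [1,0,0,0.02,0],
  [1,0,0,0.015,0],
  [1,0,0,0.01,0],
  [1,0,0,0.008,0],
  [1,0,0,0,0],
  [1,0,0,0,0],
])

```text
t: 4.35
eef_pos: [0.4993, -0.2035, 0.0443]
ee_rot: [-3.141, -0.001, -1.058]
force: [0.8, -0.3, 0.2]
width: 0.0876
```

```bash
python3 -c "
from h import *
print(rel())
"
```

```text
(array([-112.3,   -0.9,   44.3]), array([-3.141e+00, -1.000e-03, -1.058e+00]), array([ 0.8, -0.3,  0.2]), 0.08757111709412312, 4.35)
```

apply_moves([
  [1,0,0,0.005,0],
  [1,0,0,0.0045,0],
  [1,0,0,0,0],
  [-1,0,0,0,0],
  [-1,0,0,0,0],
  [-1,0,0,0,0],
  [-1,0,0,0,0],
  [-1,0,0,0,0],
  [-1,0,0,0,0],
  [-1,0,0,0,0],
  [-1,0,0,0,0],
  [-1,0,0,0,0],
], newtons=15)

```text
t: 5.35
eef_pos: [0.4987, -0.2033, 0.034]
ee_rot: [3.142, 0.0, -1.058]
force: [0.3, 0.1, -0.2]
width: 0.0331
```

```bash
python3 -c "
from h import *
print(rel())
f=eyes.grab_frame('wrist'); save(f,'w2')
"
```

```text
(array([-112.8,   -1.4,   34. ]), array([ 3.142,  0.   , -1.058]), array([ 0.3,  0.1, -0.2]), 0.033134441932211274, 5.35)
```

View pics/w2.png

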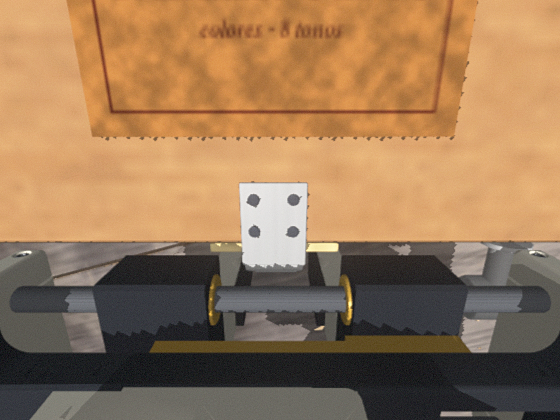

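Still closing (33 mm); the fingers straddle the hasp around px (275,280).

apply_moves([
  [-1,0,0,0,0],
  [-1,0,0,0,0],
  [-1,0,0,0,0],
  [-1,0,0,0,0],
])

```text
t: 5.73
eef_pos: [0.5003, -0.2026, 0.0342]
ee_rot: [-3.139, -0.001, -1.058]
force: [3.8, 5.2, -1.5]
width: 0.0236
```

```bash
python3 -c "
from h import *
print(rel())
import math
# arc waypoints relative to start, pin offset (28,50)
r=math.hypot(28,50);a0=math.atan2(28,50)
pr=None
for i in range(0,40):
    ph=i*0.1;a=a0+ph
    p=np.array([28-r*math.sin(a),50-r*math.cos(a)])
    if pr is not None: print(round(ph,2),np.round(p,1),'dx %.1f dztool %.1f'%(p[0]-pr[0],-(p[1]-pr[1])))
    pr=p
"
```

```text
(array([-112.6,    0.4,   34.2]), array([-3.139e+00, -1.000e-03, -1.058e+00]), array([ 3.8,  5.2, -1.5]), 0.02360772150947182, 5.7333)
0.1 [-4.9  3. ] dx -4.9 dztool -3.0
0.2 [-9.4  6.6] dx -4.5 dztool -3.5
0.3 [-13.5  10.5] dx -4.2 dztool -3.9
0.4 [-17.3  14.9] dx -3.7 dztool -4.3
0.5 [-20.5  19.5] dx -3.3 dztool -4.7
0.6 [-23.3  24.5] dx -2.8 dztool -5.0
0.7 [-25.6  29.8] dx -2.3 dztool -5.3
0.8 [-27.4  35.3] dx -1.7 dztool -5.5
0.9 [-28.6  40.9] dx -1.2 dztool -5.6
1.0 [-29.2  46.5] dx -0.6 dztool -5.7
1.1 [-29.3  52.3] dx -0.1 dztool -5.7
1.2 [-28.7  58. ] dx 0.5 dztool -5.7
1.3 [-27.7  63.6] dx 1.1 dztool -5.6
1.4 [-26.   69.1] dx 1.6 dztool -5.5
1.5 [-23.9  74.4] dx 2.2 dztool -5.3
1.6 [-21.2  79.4] dx 2.7 dztool -5.1
1.7 [-18.   84.2] dx 3.2 dztool -4.8
1.8 [-14.3  88.6] dx 3.6 dztool -4.4
1.9 [-10.3  92.7] dx 4.1 dztool -4.0
2.0 [-5.8 96.3] dx 4.5 dztool -3.6
2.1 [-1.  99.4] dx 4.8 dztool -3.1
2.2 [  4.1 102.1] dx 5.1 dztool -2.7
2.3 [  9.4 104.2] dx 5.3 dztool -2.1
2.4 [ 14.9 105.8] dx 5.5 dztool -1.6
2.5 [ 20.5 106.8] dx 5.6 dztool -1.0
2.6 [ 26.2 107.3] dx 5.7 dztool -0.5
2.7 [ 31.9 107.2] dx 5.7 dztool 0.1
2.8 [ 37.6 106.5] dx 5.7 dztool 0.7
2.9 [ 43.2 105.2] dx 5.6 dztool 1.2
3.0 [ 48.7 103.5] dx 5.4 dztool 1.8
3.1 [ 53.9 101.1] dx 5.2 dztool 2.3
3.2 [58.9 98.3] dx 5.0 dztool 2.8
3.3 [63.5 95. ] dx 4.7 dztool 3.3
3.4 [67.8 91.2] dx 4.3 dztool 3.8
3.5 [71.8 87. ] dx 3.9 dztool 4.2
3.6 [75.2 82.4] dx 3.5 dztool 4.6
3.7 [78.2 77.6] dx 3.0 dztool 4.9
3.8 [80.7 72.4] dx 2.5 dztool 5.2
3.9 [82.7 67. ] dx 2.0 dztool 5.4
```

apply_moves([
  [-1,-0.005,-0.001,-0.003,0],
  [-1,-0.0045,0,-0.0035,0],
  [-1,-0.0042,0,-0.0039,0],
  [-1,-0.0037,0,-0.0043,0],
  [-1,-0.0033,0,-0.0047,0],
  [-1,-0.0028,0,-0.005,0],
  [-1,-0.0023,0,-0.0053,0],
  [-1,-0.0017,0,-0.0055,0],
  [-1,-0.0012,0,-0.0056,0],
  [-1,-0.0006,0,-0.0057,0],
])

```text
t: 6.57
eef_pos: [0.4858, -0.1768, 0.0816]
ee_rot: [-3.14, -0.001, -1.057]
force: [5.5, 2.2, -2.4]
width: 0.0235
```

```bash
python3 -c "
from h import *
print(rel())
f=eyes.grab_frame('wrist'); save(f,'w3')
f=eyes.grab_frame('scene'); save(f,'s3')
"
```

```text
(array([-142.2,    0.5,   81.6]), array([-3.140e+00, -1.000e-03, -1.057e+00]), array([ 5.5,  2.2, -2.4]), 0.023514195438839366, 6.5667)
```

View pics/w3.png

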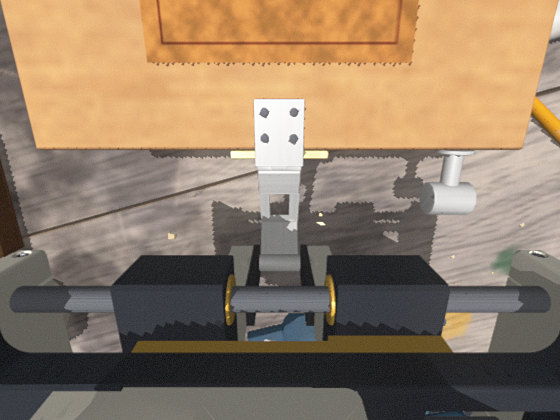

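apply_moves([
  [-1,-0.0001,-0.0005,-0.0057,0],
  [-1,0.0005,0,-0.0057,0],
  [-1,0.0011,0,-0.0056,0],
  [-1,0.0016,0,-0.0055,0],
  [-1,0.0022,0,-0.0053,0],
  [-1,0.0027,0,-0.0051,0],
  [-1,0.0032,0,-0.0048,0],
  [-1,0.0036,0,-0.0044,0],
  [-1,0.0041,0,-0.004,0],
  [-1,0.0045,0,-0.0036,0],
  [-1,0.0048,0,-0.0031,0],
  [-1,0.0051,0,-0.0027,0],
])

```text
t: 7.67
eef_pos: [0.5021, -0.2057, 0.1363]
ee_rot: [-3.141, 0.0, -1.058]
force: [4.7, 3.7, 0.7]
width: 0.0238
```

apply_moves([
  [-1,0.0053,0,-0.0021,0],
  [-1,0.0055,0,-0.0016,0],
  [-1,0.0056,0,-0.001,0],
  [-1,0.0057,0,-0.0005,0],
  [-1,0.0057,0,0.0001,0],
  [-1,0.0057,0,0.0007,0],
  [-1,0.0056,0,0.0012,0],
  [-1,0.0054,0,0.0018,0],
  [-1,0.0052,0,0.0023,0],
  [-1,0.005,0,0.0028,0],
  [-1,0.0047,0,0.0033,0],
  [-1,0.0043,0,0.0038,0],
])

```text
t: 8.67
eef_pos: [0.5341, -0.2624, 0.1252]
ee_rot: [-3.141, -0.001, -1.058]
force: [5.1, 1.7, 3.0]
width: 0.0237
```

```bash
python3 -c "
from h import *
print(rel())
f=eyes.grab_frame('wrist'); save(f,'w4')
f=eyes.grab_frame('scene'); save(f,'s4')
"
```

```text
(array([-43.9,   0.5, 125.2]), array([-3.141e+00, -1.000e-03, -1.058e+00]), array([5.1, 1.7, 3. ]), 0.023681152046191825, 8.6667)
```

View pics/w4.png

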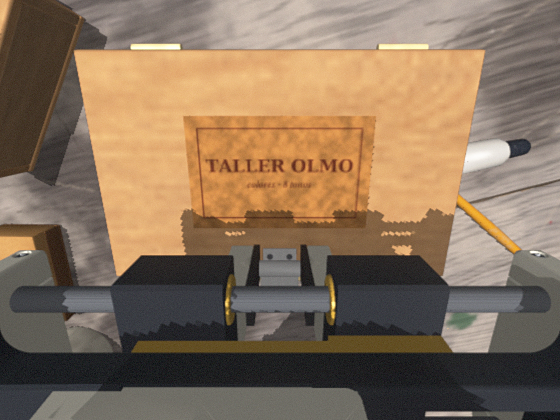

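apply_moves([
  [-1,0.0039,0,0.0042,0],
  [-1,0.0035,0,0.0046,0],
  [-1,0,0,0,0],
  [-1,0,0,0,0],
  [1,0,0,0,0],
  [1,0,0,0,0],
  [1,0,0,0,0],
  [1,0,0,0,0],
  [1,0,0,0,0],
  [1,0,0,0,0],
  [1,0,0,0,0],
  [1,0,0,0,0],
])

```text
t: 9.77
eef_pos: [0.5367, -0.268, 0.1164]
ee_rot: [3.141, 0.0, -1.058]
force: [-1.0, 0.1, 0.2]
width: 0.0711
```

```bash
python3 -c "
from h import *
print(rel())
f=eyes.grab_frame('wrist'); save(f,'w5')
"
```

```text
(array([-37.7,   0. , 116.4]), array([ 3.141,  0.   , -1.058]), array([-1. ,  0.1,  0.2]), 0.07109680176086978, 9.7667)
```

View pics/w5.png

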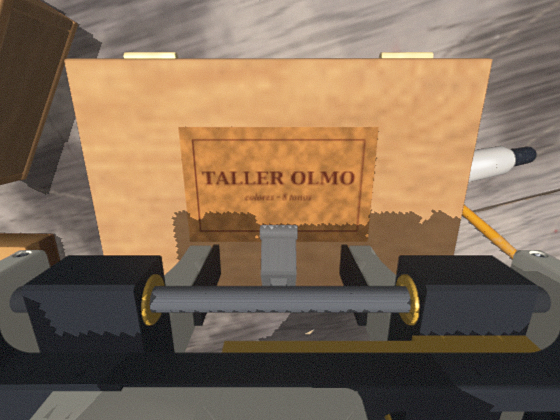

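apply_moves([
  [1,0,0,-0.025,0],
  [1,0,0,-0.025,0],
  [1,-0.016,0.0225,0,0],
  [1,-0.016,0.0225,0,0],
  [1,-0.016,0.0225,0,0],
  [1,-0.016,0.0225,0,0],
  [1,0,0,0.02,0],
  [1,0,0,0.01,0],
  [1,0,0,0,0],
  [1,0,0,0,0],
])

```text
t: 10.65
eef_pos: [0.4273, -0.2565, 0.1361]
ee_rot: [3.14, 0.001, -1.057]
force: [-0.3, 1.3, 0.9]
width: 0.088
```

```bash
python3 -c "
from h import *
print(rel())
f=eyes.grab_frame('wrist'); save(f,'w6'); B=box(pts(f))
k=(B[...,0]<-90)&(B[...,0]>-125)&(abs(B[...,1]+90)<25)&(B[...,2]>75)&(B[...,2]<100); s=B[k]
print(len(s),s.min(0),s.max(0),np.median(s,0))
f=eyes.grab_frame('scene'); save(f,'s6')
"
```

```text
(array([-101.4,  -89.7,  136.1]), array([ 3.140e+00,  1.000e-03, -1.057e+00]), array([-0.3,  1.3,  0.9]), 0.08797027339197341, 10.65)
728 [-110.02249784  -99.11938929   81.85948833] [-90.02120642 -77.33184951  97.31045457] [-98.85144559 -88.61932038  94.51649562]
```

View pics/w6.png

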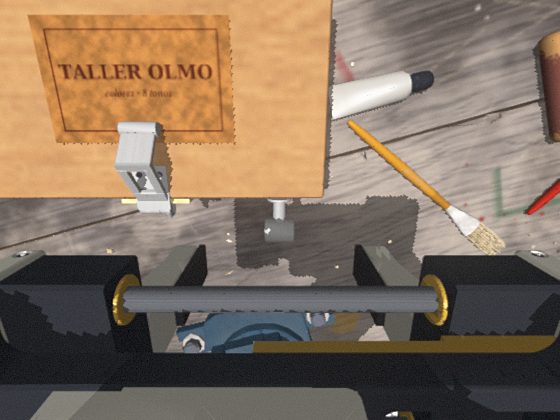

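View pics/s6.png

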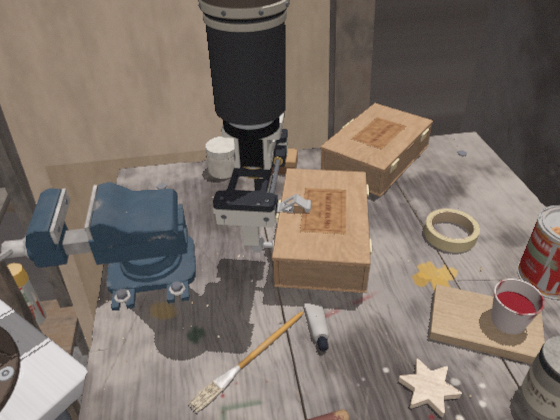

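apply_moves([
  [1,0,0,0.02,0],
  [1,0,0,0.02,0],
  [1,0,0,0.01,0],
  [1,0,0,0.007,0],
  [-1,0,0,0,0],
  [-1,0,0,0,0],
  [-1,0,0,0,0],
  [-1,0,0,0,0],
  [-1,0,0,0,0],
  [-1,0,0,0,0],
  [-1,0,0,0,0],
  [-1,0,0,0,0],
], newtons=25)

```text
t: 11.75
eef_pos: [0.4271, -0.2565, 0.0797]
ee_rot: [-3.141, -0.0, -1.058]
force: [-0.1, -0.3, 0.4]
width: 0.0399
```

apply_moves([
  [-1,0,0,0,0],
  [-1,0,0,0,0],
  [-1,0,0,0,0],
  [-1,0,0,0,0],
  [-1,0,0,0,0],
  [-1,0,0,0,0],
])

```text
t: 12.25
eef_pos: [0.4277, -0.2562, 0.0796]
ee_rot: [-3.14, -0.0, -1.058]
force: [3.4, 4.6, 0.2]
width: 0.0218
```

```bash
python3 -c "
from h import *
print(rel())
f=eyes.grab_frame('wrist'); save(f,'w7')
pr=None
for i in range(0,29):
    t=i*0.06
    p=np.array([179-179*np.cos(t)+4*np.sin(t), 179*np.sin(t)+4*np.cos(t)-4])
    if pr is not None: print(round(t,2),np.round(p,1),'%.4f %.4f'%((p[0]-pr[0])/1e3,-(p[1]-pr[1])/1e3))
    pr=p
"
```

```text
(array([-101.6,  -89.1,   79.6]), array([-3.14 , -0.   , -1.058]), array([3.4, 4.6, 0.2]), 0.021812769603137924, 12.25)
0.06 [ 0.6 10.7] 0.0006 -0.0107
0.12 [ 1.8 21.4] 0.0012 -0.0107
0.18 [ 3.6 32. ] 0.0018 -0.0106
0.24 [ 6.1 42.4] 0.0025 -0.0105
0.3 [ 9.2 52.7] 0.0031 -0.0103
0.36 [12.9 62.8] 0.0037 -0.0101
0.42 [17.2 72.6] 0.0043 -0.0098
0.48 [22.1 82.2] 0.0049 -0.0096
0.54 [27.5 91.5] 0.0055 -0.0093
0.6 [ 33.5 100.4] 0.0060 -0.0089
0.66 [ 40.  108.9] 0.0065 -0.0085
0.72 [ 47.1 117. ] 0.0070 -0.0081
0.78 [ 54.6 124.7] 0.0075 -0.0077
0.84 [ 62.5 132. ] 0.0079 -0.0072
0.9 [ 70.9 138.7] 0.0084 -0.0067
0.96 [ 79.6 144.9] 0.0088 -0.0062
1.02 [ 88.7 150.6] 0.0091 -0.0057
1.08 [ 98.2 155.8] 0.0094 -0.0051
1.14 [107.9 160.3] 0.0097 -0.0046
1.2 [117.9 164.3] 0.0100 -0.0040
1.26 [128.1 167.6] 0.0102 -0.0034
1.32 [138.5 170.4] 0.0104 -0.0027
1.38 [149.  172.5] 0.0105 -0.0021
1.44 [159.6 174. ] 0.0106 -0.0015
1.5 [170.3 174.8] 0.0107 -0.0008
1.56 [181.1 175. ] 0.0107 -0.0002
1.62 [191.8 174.6] 0.0107 0.0004
1.68 [202.5 173.5] 0.0107 0.0011
```

View pics/w7.png

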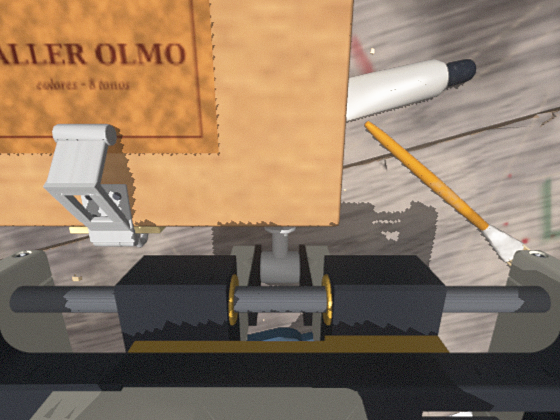

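apply_moves([
  [-1,0.0006,-0.0005,-0.0107,0],
  [-1,0.0012,0,-0.0107,0],
  [-1,0.0018,0,-0.0106,0],
  [-1,0.0025,0,-0.0105,0],
  [-1,0.0031,0,-0.0103,0],
  [-1,0.0037,0,-0.0101,0],
  [-1,0.0043,0,-0.0098,0],
  [-1,0.0049,0,-0.0096,0],
])

```text
t: 12.97
eef_pos: [0.4387, -0.2755, 0.1621]
ee_rot: [-3.141, 0.0, -1.058]
force: [4.9, -0.1, -6.7]
width: 0.0215
```

```bash
python3 -c "
from h import *
print(rel())
f=eyes.grab_frame('wrist'); save(f,'w8')
f=eyes.grab_frame('scene'); save(f,'s8')
"
```

```text
(array([-79.3, -89.1, 162.1]), array([-3.141,  0.   , -1.058]), array([ 4.9, -0.1, -6.7]), 0.021496289212310553, 12.9667)
```

View pics/s8.png

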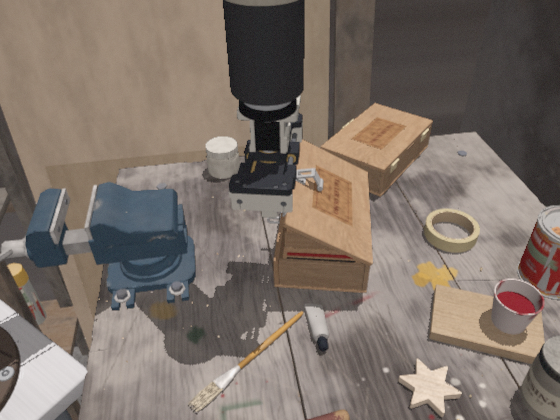

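apply_moves([
  [-1,0.0055,0,-0.0093,0],
  [-1,0.006,0,-0.0089,0],
  [-1,0.0065,0,-0.0085,0],
  [-1,0.007,0,-0.0081,0],
  [-1,0.0075,0,-0.0077,0],
  [-1,0.0079,0,-0.0072,0],
  [-1,0.0084,0,-0.0067,0],
  [-1,0.0088,0,-0.0062,0],
  [-1,0.0091,0,-0.0057,0],
  [-1,0.0094,0,-0.0051,0],
])

```text
t: 13.9
eef_pos: [0.4754, -0.3409, 0.2346]
ee_rot: [-3.142, 0.002, -1.058]
force: [2.9, 5.1, -0.8]
width: 0.0214
```

```bash
python3 -c "
from h import *
print(rel())
f=eyes.grab_frame('scene'); save(f,'s9')
"
```

```text
(array([ -4.3, -89.1, 234.6]), array([-3.142e+00,  2.000e-03, -1.058e+00]), array([ 2.9,  5.1, -0.8]), 0.021358489242570694, 13.9)
```

View pics/s9.png

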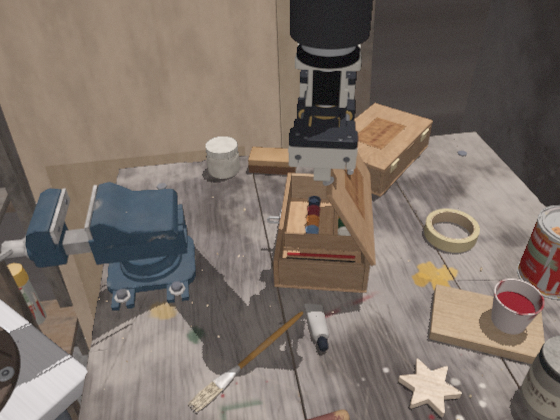

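apply_moves([
  [-1,0.0097,0,-0.0046,0],
  [-1,0.01,0,-0.004,0],
  [-1,0.0102,0,-0.0034,0],
  [-1,0.0104,0,-0.0027,0],
  [-1,0.0105,0,-0.0021,0],
  [-1,0.0106,0,-0.0015,0],
  [-1,0.0107,0,-0.0008,0],
  [-1,0.0107,0,-0.0002,0],
  [-1,0.0107,0,0.0004,0],
  [-1,0,0,0,0],
  [-1,0,0,0,0],
  [-1,0,0,0,0],
])

```text
t: 14.95
eef_pos: [0.522, -0.4235, 0.2542]
ee_rot: [-3.141, -0.001, -1.058]
force: [4.5, 0.7, 2.4]
width: 0.0217
```

```bash
python3 -c "
from h import *
print(rel())
f=eyes.grab_frame('scene'); save(f,'s10')
f=eyes.grab_frame('wrist'); save(f,'w10')
"
```

```text
(array([ 90.5, -89.1, 254.2]), array([-3.141e+00, -1.000e-03, -1.058e+00]), array([4.5, 0.7, 2.4]), 0.02165264300678653, 14.95)
```

View pics/s10.png

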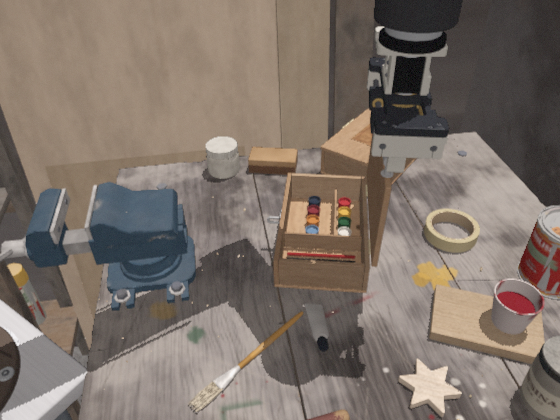

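View pics/w10.png

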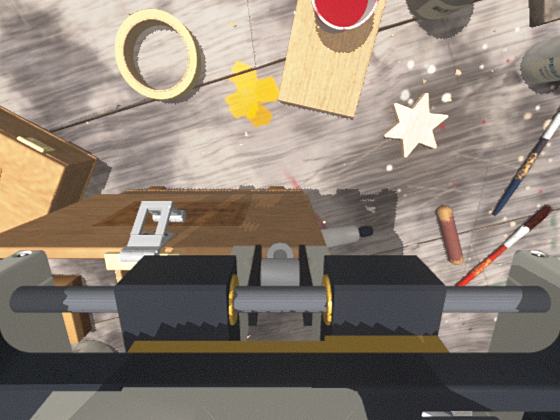

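apply_moves([
  [1,0,0,0,0],
  [1,0,0,0,0],
  [1,0,0,0,0],
  [1,0,0,0,0],
  [1,0,0,0,0],
  [1,0,0,0,0],
  [1,0,0,0,0],
  [1,0,0,0,0],
  [1,0,0,-0.01,0],
  [1,0,0,-0.015,0],
  [1,0,0,-0.02,0],
  [1,0,0,-0.02,0],
])

```text
t: 16.05
eef_pos: [0.5213, -0.4232, 0.3203]
ee_rot: [3.141, 0.0, -1.058]
force: [0.9, -0.1, 0.3]
width: 0.0872
```

apply_moves([
  [1,0,0,-0.02,0],
  [1,0,0,-0.02,0],
  [1,-0.01,0,0,0],
  [1,-0.015,0,0,0],
  [1,-0.02,0,0,0],
  [1,-0.02,0,0,0],
  [1,-0.02,0,0,0],
  [1,-0.02,0,0,0],
  [1,0,0,0,0],
  [1,0,0,0,0],
  [1,0,0,0,0],
  [1,0,0,0,0],
])

```text
t: 17.05
eef_pos: [0.4703, -0.3322, 0.359]
ee_rot: [3.141, -0.0, -1.058]
force: [0.2, -0.2, -0.1]
width: 0.0879
```

```bash
python3 -c "
from h import *
print(rel())
f=eyes.grab_frame('scene'); save(f,'s11')
f=eyes.grab_frame('wrist'); save(f,'w11'); B=box(pts(f))
f=eyes.grab_frame('top'); B2=box(pts(f)); save(f,'t11')
for b in (B,B2):
    for z in range(120,270,20):
        k=(abs(b[...,2]-z)<6)&(b[...,0]>40)&(b[...,0]<140)&(abs(b[...,1]-40)<130)
        if k.sum()>5: print(z,k.sum(),np.percentile(b[k][:,0],[5,50,95]).round(1),np.percentile(b[k][:,1],[5,95]).round())
"
```

```text
(array([-14.4, -89.3, 359. ]), array([ 3.141, -0.   , -1.058]), array([ 0.2, -0.2, -0.1]), 0.08788841221478387, 17.05)
120 86 [77.7 77.7 77.7] [-84.  94.]
180 47 [78.7 78.7 88.9] [  9. 119.]
200 200 [ 79.1 101.4 106.2] [ -9. 110.]
220 196 [ 79.7 100.6 106.7] [-65.  13.]
240 2452 [76.7 83.6 88.7] [-64. 111.]
260 54 [76.  76.7 93.4] [-89. -79.]
```

View pics/s11.png

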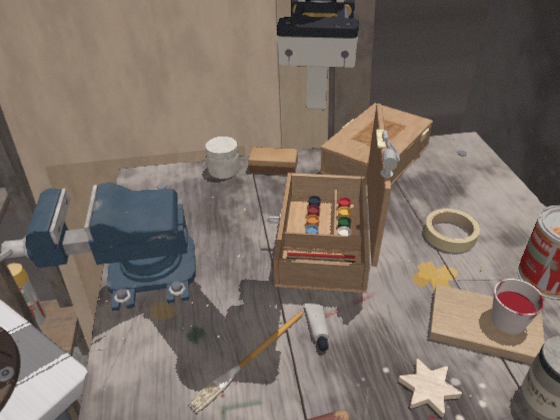

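View pics/w11.png

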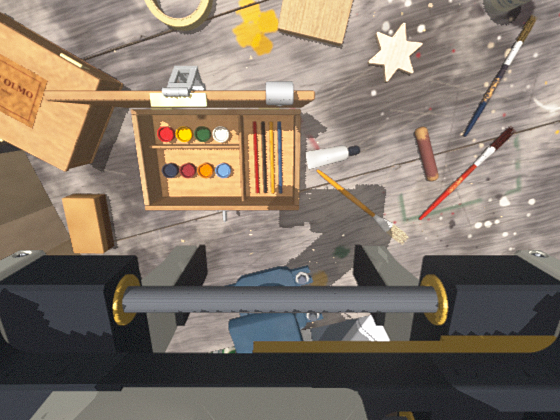

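```bash
python3 -c "
from h import *
print(job.job_done()); print(rel())"
```

```text
the job is handed in; nothing more can be done
None
the job is handed in; nothing more can be done
```

The box with the hasp is open, and I handed the job in at about 17 s. The hand-in gives no verdict, so success rests on my own checks.

- **Hasp:** I pinched the hasp bar by its ends, lifted it off the staple along its arc, swung it over to about 3.6 rad and let it drop onto the lid. The wrist picture then showed it lying on the lid with the lid still down.
- **Lid:** I pinched the T-pull, raised the lid along its arc until it stood upright, then opened the fingers and backed the gripper away.
- **Last checks:** From the depth image the lid stands at about 1.59 rad, against the 1.4 rad required. The hasp lies folded back against the top face of the lid. The gripper was about 0.1 m clear of everything, with wrist forces near zero.

I saw no failed check or disagreement. I judged the lid at rest from the last pictures, not from a measured joint speed.

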